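Load a sprung kitchen scale with ring weights up to its mark

TASK

Check the kitchen scale: thread the steel ring weights one by one over the upright spindle of its sprung pan, each lying flat on the pan or on the ring below, until the pan's pointer first reaches or passes the black tick on the gauge, and leave the rings that are not needed lying on the worktop. The spindle stands loosely and a little off the middle of the pan, so feel for it lightly: the scale is delicate, and the pan and spindle must never be pressed or knocked with more than about 12 N. Do not disturb the salt mill, the timer or the glass.

Things in the scene. Friction and masses are not known exactly. Their poses are not given: they have to be found in the camera images.
- scale: kitchen scale standing fast on the worktop: white housing 150 x 150 x 40 mm, over it a round steel pan 104 mm across, on the pan an upright steel spindle. Origin: centre of the underside; z up, gauge towards -x.
- gauge_tick (a point): middle of the black tick on the slotted white gauge upright in front of the pan (66 to 72 mm from the scale's centre on -x, 34 mm wide, top 107.5 mm above the worktop). A small black pointer on the pan's edge runs in the slot; the tick is 71 mm above the worktop.
- pan_top (a point): centre of the pan's flat face, 97 mm above the worktop less pan. NOT the spindle, a plain 13 mm post, top 48 mm above the face, on a flat foot (40 mm across, 2 mm thick; the lowest ring lies on it). The foot rests 5 to 8 mm off the pan's centre in some unmeasured direction; it stays under light rubbing, gives way sideways within that range above about 2 N.
- pan (a joint): how far the pan has sunk, m: 0 top stop, 0.045 bottom stop. Spring of 163.5 N/m: 1 N more sinks it 6.1 mm, and it rises again when relieved. Empty it stands at about 0.002 to 0.010 (the tare differs). Its pointer is level with the black tick at 0.024. Two or three rings are needed.
- ring_1: loose flat dark steel ring weight, 52 mm outside diameter, 18 mm hole, 12 mm thick, 150 g (1.47 N); sinks the pan by 9 mm. Origin: centre of its underside; z up its axis. Starts flat on the worktop.
- ring_2: loose flat dark steel ring weight, 52 mm outside diameter, 18 mm hole, 12 mm thick, 150 g (1.47 N); sinks the pan by 9 mm. Origin: centre of its underside; z up its axis. Starts flat on the worktop.
- ring_3: loose flat dark steel ring weight, 52 mm outside diameter, 18 mm hole, 12 mm thick, 150 g (1.47 N); sinks the pan by 9 mm. Origin: centre of its underside; z up its axis. Starts flat on the worktop.
- ring_4: loose flat dark steel ring weight, 52 mm outside diameter, 18 mm hole, 12 mm thick, 150 g (1.47 N); sinks the pan by 9 mm. Origin: centre of its underside; z up its axis. Starts flat on the worktop.
- salt_mill: loose glass salt mill with grey cap, 44 x 44 x 90 mm, bystander. Origin: centre of its underside.
- timer: loose white round kitchen timer, 65 x 65 x 46 mm, bystander. Origin: centre of its underside.
- glass: loose drinking glass, 84 mm across, 93 mm high, bystander. Origin: centre of its underside.
Not all that is in view belongs to the job. Leave any orange look-alike of the ring_4 alone. Leave any pink look-alike of the ring_1 alone.

How it is judged:
On the way, in this order (a step that is already met when the one before it is completed fails the run):
1. a first ring lies threaded on the spindle, flat on the foot, let go ((((horizontal distance between ring_1 and pan_top below 0.0145 m and z of ring_1 in the frame of pan_top between 0 and 0.031 m and angle between ring_1's own z axis and vertical below 0.1 rad) and contact force between ring_1 and the fingers below 0.05 N) or ((horizontal distance between ring_2 and pan_top below 0.0145 m and z of ring_2 in the frame of pan_top between 0 and 0.031 m and angle between ring_2's own z axis and vertical below 0.1 rad) and contact force between ring_2 and the fingers below 0.05 N) or ((horizontal distance between ring_3 and pan_top below 0.0145 m and z of ring_3 in the frame of pan_top between 0 and 0.031 m and angle between ring_3's own z axis and vertical below 0.1 rad) and contact force between ring_3 and the fingers below 0.05 N) or ((horizontal distance between ring_4 and pan_top below 0.0145 m and z of ring_4 in the frame of pan_top between 0 and 0.031 m and angle between ring_4's own z axis and vertical below 0.1 rad) and contact force between ring_4 and the fingers below 0.05 N))), for 0.2 s.
2. a second ring lies threaded on top of it, let go (((((horizontal distance between ring_1 and pan_top below 0.0145 m and z of ring_1 in the frame of pan_top between 0 and 0.031 m and angle between ring_1's own z axis and vertical below 0.1 rad) and contact force between ring_1 and the fingers below 0.05 N) and ((horizontal distance between ring_2 and pan_top below 0.0145 m and z of ring_2 in the frame of pan_top between 0 and 0.031 m and angle between ring_2's own z axis and vertical below 0.1 rad) and contact force between ring_2 and the fingers below 0.05 N)) or (((horizontal distance between ring_1 and pan_top below 0.0145 m and z of ring_1 in the frame of pan_top between 0 and 0.031 m and angle between ring_1's own z axis and vertical below 0.1 rad) and contact force between ring_1 and the fingers below 0.05 N) and ((horizontal distance between ring_3 and pan_top below 0.0145 m and z of ring_3 in the frame of pan_top between 0 and 0.031 m and angle between ring_3's own z axis and vertical below 0.1 rad) and contact force between ring_3 and the fingers below 0.05 N)) or (((horizontal distance between ring_1 and pan_top below 0.0145 m and z of ring_1 in the frame of pan_top between 0 and 0.031 m and angle between ring_1's own z axis and vertical below 0.1 rad) and contact force between ring_1 and the fingers below 0.05 N) and ((horizontal distance between ring_4 and pan_top below 0.0145 m and z of ring_4 in the frame of pan_top between 0 and 0.031 m and angle between ring_4's own z axis and vertical below 0.1 rad) and contact force between ring_4 and the fingers below 0.05 N)) or (((horizontal distance between ring_2 and pan_top below 0.0145 m and z of ring_2 in the frame of pan_top between 0 and 0.031 m and angle between ring_2's own z axis and vertical below 0.1 rad) and contact force between ring_2 and the fingers below 0.05 N) and ((horizontal distance between ring_3 and pan_top below 0.0145 m and z of ring_3 in the frame of pan_top between 0 and 0.031 m and angle between ring_3's own z axis and vertical below 0.1 rad) and contact force between ring_3 and the fingers below 0.05 N)) or (((horizontal distance between ring_2 and pan_top below 0.0145 m and z of ring_2 in the frame of pan_top between 0 and 0.031 m and angle between ring_2's own z axis and vertical below 0.1 rad) and contact force between ring_2 and the fingers below 0.05 N) and ((horizontal distance between ring_4 and pan_top below 0.0145 m and z of ring_4 in the frame of pan_top between 0 and 0.031 m and angle between ring_4's own z axis and vertical below 0.1 rad) and contact force between ring_4 and the fingers below 0.05 N)) or (((horizontal distance between ring_3 and pan_top below 0.0145 m and z of ring_3 in the frame of pan_top between 0 and 0.031 m and angle between ring_3's own z axis and vertical below 0.1 rad) and contact force between ring_3 and the fingers below 0.05 N) and ((horizontal distance between ring_4 and pan_top below 0.0145 m and z of ring_4 in the frame of pan_top between 0 and 0.031 m and angle between ring_4's own z axis and vertical below 0.1 rad) and contact force between ring_4 and the fingers below 0.05 N)))), for 0.2 s.
At the end, for the whole second after the job is handed in: The pan is at rest, sunk 23.5 to 33.5 mm: at or past the tick at 24 mm, by less than one ring's 9 mm (0.5 mm grace). Every ring either lies flat (within 0.1 rad) threaded on the spindle (its centre within 14.5 mm of the pan's centre, underside at most 31 mm above the pan) or flat on the worktop (value of joint pan between 0.0235 and 0.0335 m and velocity of joint pan between -0.005 and 0.005 m/s and ((horizontal distance between ring_1 and pan_top below 0.0145 m and z of ring_1 in the frame of pan_top between 0 and 0.031 m and angle between ring_1's own z axis and vertical below 0.1 rad) or (height (world z) of ring_1 between -0.006 and 0.006 m and angle between ring_1's own z axis and vertical below 0.1 rad)) and ((horizontal distance between ring_2 and pan_top below 0.0145 m and z of ring_2 in the frame of pan_top between 0 and 0.031 m and angle between ring_2's own z axis and vertical below 0.1 rad) or (height (world z) of ring_2 between -0.006 and 0.006 m and angle between ring_2's own z axis and vertical below 0.1 rad)) and ((horizontal distance between ring_3 and pan_top below 0.0145 m and z of ring_3 in the frame of pan_top between 0 and 0.031 m and angle between ring_3's own z axis and vertical below 0.1 rad) or (height (world z) of ring_3 between -0.006 and 0.006 m and angle between ring_3's own z axis and vertical below 0.1 rad)) and ((horizontal distance between ring_4 and pan_top below 0.0145 m and z of ring_4 in the frame of pan_top between 0 and 0.031 m and angle between ring_4's own z axis and vertical below 0.1 rad) or (height (world z) of ring_4 between -0.006 and 0.006 m and angle between ring_4's own z axis and vertical below 0.1 rad))); the robot touches nothing.
It fails at once if the pan or its spindle pressed or knocked with more than 12 N (contact force between pan and anything else above 12 N).
It fails at once if the salt mill moved more than 30 mm or tipped (distance of salt_mill from where it was at the start of the episode above 0.03 m or angle between salt_mill's own z axis and vertical above 0.4 rad).
It fails at once if the timer moved more than 30 mm or tipped (distance of timer from where it was at the start of the episode above 0.03 m or angle between timer's own z axis and vertical above 0.4 rad).
It fails at once if the glass moved more than 30 mm or tipped (distance of glass from where it was at the start of the episode above 0.03 m or angle between glass's own z axis and vertical above 0.4 rad).
It also fails if it takes over 72 s, if anything falls off the work surface, if the arm or the gripper's body presses on something with over 40 N, if the wrist force passes 120 N, or if a joint passes its speed limit or range.

ROBOT

A 7-joint arm with a two-finger parallel gripper is mounted at the origin on a cart in front of the work surface, level with it; the furniture and walls round the work are solid. World frame = base frame: x ahead of the robot, y to its left, z up, the work surface at z = 0. Lengths are in m, angles in rad, forces in N, time in s.
With the tool pointing down it reaches from about 0.425 to 0.925 m from the base axis. Payload 6.8 kg.
Tool frame: the origin (TCP) lies on the mounting face of the last link; the fingertips stand 173 mm ahead of it and the grasp point (between the pads) lies 155 mm ahead of it; z points along the fingers, y is the line along which they close (so a half turn about z gives the same grasp; the last joint's range is limited). The gripper opens to 85 mm and grips with 20 to 120 N. Pads are 22 mm wide; open, the fingers measure 114 mm over their backs; the gripper's body (76 mm by 85 mm) begins 54 mm behind the grasp point. The pads swing forward as they close: fully open they stand 13 mm farther back than shut.
Start: joints at [-1.269, 0.477, 0.022, 1.555, -0.011, 1.109, -0.083], TCP at [0.269, 0.619, 0.405] pointing down, gripper open.
Joint ranges: [-2.96, 2.96], [-0.34, 2.1], [-1.41, 1.46], [0.24, 2.44], [-1.37, 4.51], [0.17, 1.92], [-2.96, 2.96]. Speed limits (rad/s): [2.39, 2.39, 3.14, 3.14, 3.14, 3.14, 3.14].

INTERFACE

Orientations are given as a unit quaternion [w, x, y, z].
In Python, from station import bot gives the robot as it stands. The module is installed in compiled form; this text tells all that it offers.
- The arm moves only by the shell command python3 -m pendant 'ROWS' [FORCE]. ROWS is JSON, a list of rows, each a list of 5 numbers: the finger opening in m, from 0 to 0.0854, then the shift along the tool's x, y, z in m, then the turn about the tool's z in degrees. In form: [[jaw, x, y, z, yaw], ...]. A call has 1 to 12 rows; each row shifts and turns the commanded pose from where the row before left it, along the tool's axes as they then stand; what a row does not reach is not made up. A row lasts 1/12 s, in which the tool goes at most 41.7 mm and 7.16 degrees, less where a joint would pass 70% of its speed; a pose out of reach is approached as far as the arm can. A call with a gripper value outside its range is refused whole. The fingers move at their own pace and stop on an object; FORCE is the grip in N (left out, the last holds). Time passes only in rows, so rows that do not move let the fingers close. It gives the time, the measured TCP pose, the force, the opening and the grip force at its end, in the units of the state.
- bot.get_obs(): the state, without advancing time (a new reading comes with each control period).
- bot.read_camera(name): name is "side" or "top"; returns (picture, depth): 420x560x3 uint8, blue, green, red; 420x560 float32, m along the optical axis (not along the pixel's ray), 0 where there is no reading.
- bot.camera_model(name): a dict with "intrinsics" (3x3 intrinsics, pixels), "R" (3x3) and "t" (3): a world point X has camera coordinates R X + t. Camera axes: x right, y down, z forward; pixel columns grow to the right and rows downward; lengths in m; the calibration is good to about 2 mm. A picture is of the moment at which its call begins. camera_model takes no time and is no camera call.
- bot.hand_in(): hands the job in; it is judged then, once.
Trained networks look in the newest picture that a camera, given by its name, has taken for a name from the list of things; names that differ only in an ending like _2 or _b are one class to them, and where a whole thing is asked for, a point or a joint stands for the part that bears it (a point fixed in the world has none). Each returns a list of dicts, best first, with "score" (0 to 1); they miss things now and then, are a little off and sometimes report something else, mostly with a low value. They report only what shows in the picture. A call takes as long as a camera call. They do not tell look-alikes from the thing itself.
- bot.boxes_of(name, camera): "at" ([column, row] in pixels, amid what is visible of it).
- bot.trace(name, camera): "mask" (420x560 bool, what is visible of it) and "at" ([column, row] in pixels, amid what is visible of it).
- bot.pinpoint(name, camera): "at" ([column, row] in pixels: a listed point, or the origin of a listed thing).
The state is a dict: "t": time; "q": joint angles; "joint_vel": joint speeds; "joint_torque": joint torques, N m; "eef_pos": TCP position; "tool_rot": TCP orientation; "contact_force": force on the tool from outside, world axes, zero at the start; "torque": the same for the moment, N m; "gripper_width": opening from 0.0 (shut) to 1.0 (fully open); "grasp_force": force on a finger pad.
Only numpy, scipy, OpenCV 4.12 (cv2) and the standard library are available. Lean on these libraries where they do the work, as an engineer would, in place of code of your own. Each camera call takes 0.05 s, during which the arm holds its last target. There are 200 camera calls.

## Working session

There is one attempt and no reset: what is moved stays moved. The work goes in short steps, Python scripts to look and compute and a shell command to move; the robot and the scene stay as the last step left them, time stands still between calls to the robot, and variables do not carry over. Pictures are saved under pics/ and viewed, at most 10 in all, crops included, and the job is handed in when it is done.

```bash
mkdir -p pics
python3 - <<'E'
from station import bot
import cv2,numpy as np
for n in("top","side"):
    p,d=bot.read_camera(n); cv2.imwrite(f"pics/{n}0.png",p); np.save(f"pics/{n}0.npy",d)
    m=bot.camera_model(n); print(n,m)
o=bot.get_obs(); print({k:np.round(v,3) for k,v in o.items()})
E
```

```text
top {'intrinsics': array([[499.92447672,   0.        , 272.62975372],
       [  0.        , 499.92447672, 207.32166484],
       [  0.        ,   0.        ,   1.        ]]), 'R': array([[ 4.23421772e-02, -9.99102834e-01, -8.16693883e-04],
       [-9.75937582e-01, -4.11853975e-02, -2.14125197e-01],
       [ 2.13899455e-01,  9.86356929e-03, -9.76805883e-01]]), 't': array([-3.10197296e-04,  5.89037649e-01,  1.31308134e+00])}
side {'intrinsics': array([[524.41887698,   0.        , 283.92905283],
       [  0.        , 524.41887698, 208.84704923],
       [  0.        ,   0.        ,   1.        ]]), 'R': array([[-0.5765757 , -0.81673015,  0.02263469],
       [-0.52154794,  0.34658269, -0.77965902],
       [ 0.62892623, -0.46133752, -0.62579508]]), 't': array([0.34606181, 0.34931252, 1.46201413])}
{'t': np.float64(0.1), 'q': array([-1.269,  0.478,  0.022,  1.556, -0.011,  1.109, -0.083]), 'joint_vel': array([-0.   , -0.002,  0.   , -0.003,  0.   ,  0.002,  0.   ]), 'joint_torque': array([ 4.0000e-03, -5.9776e+01,  1.6140e+00, -2.8195e+01,  1.3000e-02,
        5.0000e-03,  0.0000e+00]), 'eef_pos': array([0.269, 0.619, 0.404]), 'tool_rot': array([-0.   ,  0.203,  0.979, -0.001]), 'contact_force': array([ 0.177,  0.167, -0.25 ]), 'torque': array([ 0.021, -0.011, -0.053]), 'grasp_force': np.float64(0.0), 'gripper_width': np.float64(1.004)}
```

View pics/top0.png

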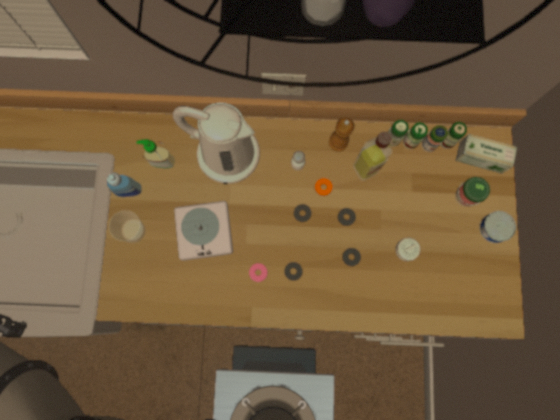

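View pics/side0.png

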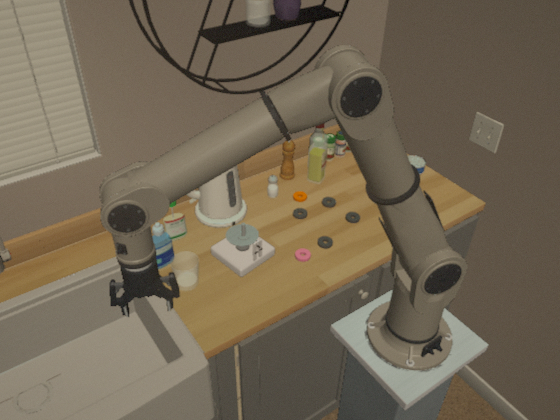

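The top view shows the candidates for a ring: dark ones at (302,213), (346,217), (351,257) and (293,271), an orange look-alike at (323,187) and a pink one at (258,273). I choose the four dark ones. The scale is at (202,230), with its gauge towards the robot.

```bash
cat > h.py <<'E'
from station import bot
import cv2,numpy as np
M={n:bot.camera_model(n) for n in("top","side")}
def ray(n,uv):
    m=M[n];c=-m["R"].T@m["t"];d=m["R"].T@np.linalg.inv(m["intrinsics"])@np.array([uv[0],uv[1],1.]);return c,d
def atz(n,uv,z):
    c,d=ray(n,uv);return c+d*(z-c[2])/d[2]
def proj(n,X):
    m=M[n];x=m["intrinsics"]@(m["R"]@np.asarray(X,float)+m["t"]);return x[:2]/x[2]
def cloud(n,d):
    m=M[n];v,u=np.indices(d.shape);K=m["intrinsics"]
    P=np.stack([(u-K[0,2])/K[0,0]*d,(v-K[1,2])/K[1,1]*d,d],-1)
    return (P-m["t"])@m["R"]
E
python3 - <<'E'
from h import *
p=cv2.imread("pics/top0.png");d=np.load("pics/top0.npy");P=cloud("top",d)
for uv in[(302,213),(346,217),(351,257),(293,271)]:
    u,v=uv;s=p[v-14:v+15,u-14:u+15].max(2)
    mk=(s<90).astype(np.uint8);n,l,st,c=cv2.connectedComponentsWithStats(mk)
    i=1+st[1:,4].argmax();cn,_=cv2.findContours((l==i).astype(np.uint8),0,2);(x,y),r=cv2.minEnclosingCircle(cn[0])
    cc=np.array([x+u-14,y+v-14]);print(uv,st[i,4],cc.round(1),round(r,1),atz("top",cc,.008).round(4))
for n in("mill","timer","glass"):
    n={"mill":"salt_mill"}.get(n,n);b=bot.boxes_of(n,"top");print(n,[(np.round(x["at"]),round(x["score"],2),atz("top",x["at"],.05).round(3)) for x in b][:2])
for n in("scale","pan_top","gauge_tick"):
    for c in("top","side"):
        print(n,c,[(np.round(x["at"],1),round(x["score"],2),atz(c,x["at"],{"scale":0,"pan_top":.09,"gauge_tick":.071}[n]).round(4)) for x in bot.pinpoint(n,c)][:2])
# depth: scale region
R=P[195:265,165:240]
z=R[...,2];
for lo,hi in((.03,.05),(.08,.1),(.1,.2)):
    k=(z>lo)&(z<hi);print(lo,hi,k.sum(),np.median(R[k],0).round(4),R[k].mean(0).round(4),R[k].min(0).round(4),R[k].max(0).round(4))
p1=cv2.resize(p[185:270,160:245],None,fx=6,fy=6,interpolation=2)
q=cv2.imread("pics/side0.png")[210:280,200:300];q=cv2.resize(q,None,fx=5,fy=5,interpolation=2)
can=np.zeros((510,510+290),np.uint8);can=np.zeros((560,800,3),np.uint8)
p1=cv2.resize(p1,(400,400));q=cv2.resize(q,(400,280));can[:400,:400]=p1;can[:280,400:]=q
r=cv2.resize(p[180:290,250:370],None,fx=2.2,fy=2.2);can[285:285+r.shape[0],410:410+r.shape[1]]=r
cv2.imwrite("pics/crop1.png",np.clip(can.astype(float)*1.5,0,255).astype(np.uint8))
E
```

```text
(302, 213) 191 [301.9 212.8] 8.4 [ 0.5882 -0.0592  0.008 ]
(346, 217) 196 [346.2 216.5] 8.6 [ 0.5828 -0.1859  0.008 ]
(351, 257) 207 [351.1 256.5] 8.9 [ 0.4688 -0.2011  0.008 ]
(293, 271) 195 [293. 271.] 8.6 [ 0.4214 -0.0394  0.008 ]
salt_mill [(array([298., 158.]), 0.47, array([ 0.738, -0.041,  0.05 ]))]
timer [(array([406., 247.]), 0.81, array([ 0.496, -0.345,  0.05 ]))]
glass [(array([128., 228.]), 0.72, array([0.517, 0.421, 0.05 ]))]
scale top [(array([207.3, 230.1]), 0.71, array([0.5281, 0.2089, 0.    ]))]
scale side [(array([245.6, 257. ]), 0.69, array([0.5137, 0.2121, 0.    ]))]
pan_top top [(array([200.8, 227.4]), 0.98, array([0.5197, 0.2141, 0.09  ]))]
pan_top side [(array([240.2, 230.9]), 0.83, array([0.5427, 0.2115, 0.09  ]))]
gauge_tick top [(array([205.6, 254.9]), 0.73, array([0.4488, 0.1987, 0.071 ]))]
gauge_tick side [(array([256.6, 248.3]), 0.86, array([0.4641, 0.2012, 0.071 ]))]
0.03 0.05 1583 [0.5058 0.1935 0.0378] [0.5174 0.2104 0.0378] [0.439  0.1322 0.0301] [0.6082 0.3017 0.0492]
0.08 0.1 1133 [0.5221 0.2157 0.0897] [0.5216 0.217  0.0898] [0.4457 0.1673 0.0812] [0.5743 0.2686 0.0995]
0.1 0.2 65 [0.4605 0.2117 0.1095] [0.4852 0.2092 0.1173] [0.4512 0.188  0.1012] [0.523  0.2202 0.1405]
```

View pics/crop1.png

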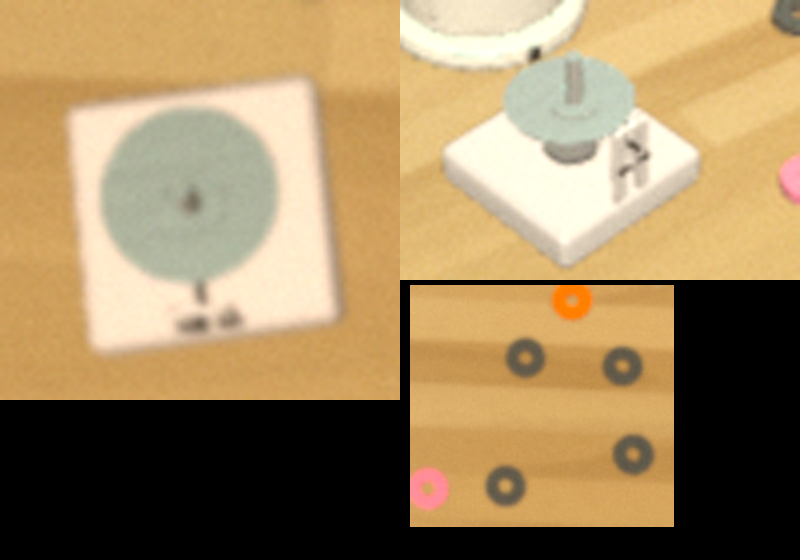

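```bash
cat > spin.py <<'E'
from h import *
def look(N=3,z0=None):
    out={}
    for n in("top","side"):
        ims=[bot.read_camera(n) for _ in range(N)]
        p=np.mean([i[0].astype(float) for i in ims],0);dd=np.array([i[1] for i in ims]);d=np.median(dd,0)
        out[n]=(p,cloud(n,d))
    return out
E
python3 - <<'E'
from spin import *
o=look(4)
np.savez("pics/l0.npz",t=o["top"][0],s=o["side"][0])
from scipy.optimize import least_squares
# pan face height by depth
p,P=o["top"];c0=np.array([.522,.215])
r=np.hypot(P[...,0]-c0[0],P[...,1]-c0[1]);k=(r<.042)&(r>.024)&(P[...,2]>.07)&(P[...,2]<.11)
print("pan z top",k.sum(),np.median(P[k],0).round(4));
ps,Ps=o["side"];r=np.hypot(Ps[...,0]-c0[0],Ps[...,1]-c0[1]);k=(r<.042)&(r>.024)&(Ps[...,2]>.07)&(Ps[...,2]<.11);print("side",k.sum(),np.median(Ps[k],0).round(4))
k=(Ps[...,2]<.043)&(Ps[...,2]>.03)&(abs(Ps[...,0]-.52)<.1)&(abs(Ps[...,1]-.21)<.1);print("housing side z",np.median(Ps[k][:,2]))
k=(P[...,2]<.048)&(P[...,2]>.03)&(abs(P[...,0]-.52)<.07)&(abs(P[...,1]-.21)<.07);print("housing top z",np.median(P[k][:,2]))
# pan masks
for n,(p,PP),box in(("top",o["top"],(175,235,200,255)),("side",o["side"],(222,262,222,250))):
    hs=p/1.; b=p[...,0]-p[...,2]  # blue minus red: bluish pan
    m=np.zeros(b.shape,np.uint8);u0,u1,v0,v1=box;m[v0:v1,u0:u1]=(b[v0:v1,u0:u1]>-4)
    num,l,st,c=cv2.connectedComponentsWithStats(m);i=1+st[1:,4].argmax();mm=(l==i).astype(np.uint8)
    cn,_=cv2.findContours(mm,0,2);h=cv2.convexHull(max(cn,key=cv2.contourArea));e=cv2.fitEllipse(h);print(n,st[i],np.round(e[0],2),np.round(e[1],1),atz(n,e[0],.0895).round(4))
g=o["top"][0].mean(2);print("top gray\n",g[216:240,192:212].round().astype(int))
g=o["side"][0].mean(2);print("side gray\n",g[220:242,232:256].round().astype(int))
E
```

```text
pan z top 512 [0.522  0.2141 0.0895]
side 244 [0.5179 0.219  0.0922]
housing side z 0.04038280560622193
housing top z 0.03819130289928633Traceback (most recent call last):
  File "<stdin>", line 16, in <module>
ValueError: attempt to get argmax of an empty sequence
```

Run:
```python
from h import *
z=np.load("pics/l0.npz");t,s=z["t"],z["s"]
print(t[226,190:214].round(),'\n',t[215,190],t[250,180],t[245,200])
g=t.mean(2);print("top gray\n");print(g[214:242,190:212].round().astype(int))
g=s.mean(2);print("side gray\n");print(g[218:244,232:256].round().astype(int))
print(s[236,232],s[236,250],s[260,240])
for n in("top","side"):
    for h in(0,.048): print(n,h,proj(n,[.522,.215,.0915+h]).round(1))
    print("pan edge",[proj(n,[.522+.052*np.cos(a),.215+.052*np.sin(a),.0915]).round(1) for a in np.arange(4)*np.pi/2])
```

```text
[[106. 121. 118.]
 [105. 120. 116.]
 [106. 120. 118.]
 [104. 118. 116.]
 [100. 115. 113.]
 [ 96. 110. 109.]
 [ 98. 114. 110.]
 [102. 116. 114.]
 [101. 115. 114.]
 [ 90. 103. 104.]
 [ 75.  86.  90.]
 [ 76.  88.  91.]
 [ 90. 104. 103.]
 [100. 114. 112.]
 [104. 119. 116.]
 [103. 118. 115.]
 [104. 118. 116.]
 [102. 117. 114.]
 [103. 118. 115.]
 [104. 119. 116.]
 [104. 119. 117.]
 [104. 118. 116.]
 [105. 120. 116.]
 [104. 119. 116.]] 
 [103.  118.5 115.5] [133.25 154.25 175.75] [119.5  134.25 144.5 ]
top gray

[[111 113 111 113 112 112 113 113 112 113 113 112 112 113 112 113 113 113
  112 114 113 114]
 [112 113 112 114 113 113 113 113 112 112 112 113 113 113 113 114 113 113
  113 113 113 112]
 [113 112 114 112 113 113 114 112 114 114 113 114 113 114 114 114 113 114
  113 113 112 113]
 [113 114 113 114 113 113 114 113 113 114 113 113 113 113 114 114 114 113
  114 113 112 113]
 [114 112 114 114 114 114 114 114 113 114 113 113 112 113 112 113 112 113
  112 112 113 112]
 [114 113 112 113 114 113 114 113 112 111 112 111 111 111 112 111 112 112
  112 114 112 113]
 [113 112 112 111 112 112 111 1
[... 4316 characters left out ...]
34 133
  135 134 134 135 136 133]
 [132 131 131 132 131 132 132 133 132 133 133 132 133 133 134 135 135 134
  135 134 135 135 142 154]
 [131 131 132 133 133 132 133 134 131 132 132 132 134 135 134 136 135 134
  135 134 134 129 154 170]
 [131 131 134 133 133 134 134 132 132 133 134 134 134 135 135 135 135 135
  135 144 134 146 169 161]]
[123.25 135.75 130.  ] [124.5  138.25 130.75] [156.   170.25 180.75]
top 0 [200.5 226.4]
top 0.048 [197.8 223.2]
pan edge [array([201.9, 207.5]), array([181.1, 225.6]), array([199. , 245.7]), array([219.9, 227.2])]
side 0 [242.7 234.6]
side 0.048 [242.3 222.8]
pan edge [array([234.1, 225.6]), array([228.3, 240.9]), array([251.7, 244. ]), array([256.7, 228.5])]
```

Run:
```python
from h import *
z=np.load("pics/l0.npz");Z=dict(top=z["t"],side=z["s"])
zp=.0915
def pan(n,thr,box):
    p=Z[n];b=cv2.resize((p[...,2]-p[...,0]).astype(np.float32),None,fx=4,fy=4,interpolation=1)
    m=np.zeros(b.shape,np.uint8);u0,u1,v0,v1=[4*q for q in box];m[v0:v1,u0:u1]=b[v0:v1,u0:u1]<thr
    num,l,st,c=cv2.connectedComponentsWithStats(m);i=1+st[1:,4].argmax()
    cn,_=cv2.findContours((l==i).astype(np.uint8),0,1);h=cv2.convexHull(max(cn,key=cv2.contourArea)).astype(float)[:,0]
    h=(h+.5)/4-.5;return h,st[i]
for n,thr,box in(("top",25,(176,225,200,246)),("side",14,(222,262,218,246))):
    h,st=pan(n,thr,box);X=np.array([atz(n,u,zp) for u in h])
    (c,a,ang)=cv2.fitEllipse(X[:,:2].astype(np.float32)*1000);print(n,st/4,"pan centre mm",np.round(c,1),np.round(a,1))
sp={}
print("spindle top",atz("top",(200.3,227.5),zp+.002).round(4)," side",atz("side",(243.2,234.0),zp+.002).round(4))
for n,c in(("top",(200.3,227.5)),):
  pass
h=np.array([[0,0]])
# housing corners, top & side visible for calibration
```

```text
top [ 181.5  208.    37.5   38.  4404. ] pan centre mm [523.2 216.9] [100.1 102.4]
side [ 226.5   223.5    31.75   22.5  2052.75] pan centre mm [522.2 216.8] [ 98.5 106.9]
spindle top [0.5188 0.2149 0.0935]  side [0.5216 0.2134 0.0935]
```

```bash
python3 -m pendant '[[0.066,0,0,0,-5.85],[0.066,0,0,0,-5.85],[0.066,0,0,0,-5.85],[0.066,0,0,0,-5.85],[0.066,-0.01,-0.02,0,0],[0.066,-0.016,-0.034,0,0],[0.066,-0.016,-0.034,0,0],[0.066,-0.016,-0.034,0,0],[0.066,-0.016,-0.034,0,0],[0.066,-0.016,-0.034,0,0],[0.066,-0.016,-0.034,0,0],[0.066,-0.016,-0.034,0,0]]' 30
python3 -m pendant '[[0.066,-0.016,-0.034,0,0],[0.066,-0.016,-0.034,0,0],[0.066,-0.016,-0.034,0,0],[0.066,-0.016,-0.034,0,0],[0.066,-0.016,-0.034,0,0],[0.066,-0.016,-0.034,0,0],[0.066,-0.016,-0.034,0,0],[0.066,-0.016,-0.034,0.0,0],[0.066,-0.016,-0.034,0.0,0],[0.066,-0.016,-0.034,0.0,0],[0.066,-0.016,-0.034,0.0,0],[0.066,-0.016,-0.034,0.0,0]]'
python3 -m pendant '[[0.066,-0.01,-0.01,0.03,0],[0.066,0,0,0.035,0],[0.066,0,0,0.035,0],[0.066,0,0,0,0],[0.066,0,0,0,0]]'
```

```text
t: 1.95
eef_pos: [0.3911, 0.3592, 0.405]
tool_rot: [0.0, 0.001, 1.0, 0.0]
contact_force: [0.1, 0.6, -0.5]
gripper_width: 0.774
grasp_force: 0.0
t: 2.95
eef_pos: [0.5825, -0.0491, 0.405]
tool_rot: [0.0, 0.001, 1.0, 0.0]
contact_force: [1.0, -0.4, 0.2]
gripper_width: 0.773
grasp_force: 0.0
t: 3.37
eef_pos: [0.5914, -0.0572, 0.3036]
tool_rot: [-0.002, 0.001, 1.0, -0.0]
contact_force: [0.2, 0.0, -0.1]
gripper_width: 0.773
grasp_force: 0.0
```

```bash
python3 -m pendant '[[0.066,0.003,-0.002,0.035,0],[0.066,0,0,0.035,0],[0.066,0,0,0.03,0],[0.066,0,0,0.02,0],[0.066,0,0,0.012,0],[0.066,0,0,0,0]]'
python3 -m pendant '[[0.04,0,0,0,0],[0.04,0,0,0,0],[0.04,0,0,0,0],[0.04,0,0,0,0],[0.04,0,0,0,0],[0.04,0,0,0,0]]' 30
python3 -m pendant '[[0.04,0,0,-0.03,0],[0.04,0,0,-0.035,0],[0.04,0,0,-0.035,0],[0.04,0,0,0,0],[0.04,0,0,0,0]]'
```

```text
t: 3.87
eef_pos: [0.5893, -0.0589, 0.1725]
tool_rot: [-0.0, 0.0, 1.0, 0.0]
contact_force: [-0.6, -0.4, 0.5]
gripper_width: 0.776
grasp_force: 0.0
t: 4.37
eef_pos: [0.5901, -0.0594, 0.1751]
tool_rot: [0.002, 0.001, 1.0, 0.0]
contact_force: [-2.4, 0.4, 7.7]
gripper_width: 0.586
grasp_force: 31.4
t: 4.78
eef_pos: [0.59, -0.0594, 0.276]
tool_rot: [0.003, 0.001, 1.0, 0.0]
contact_force: [0.5, 0.6, -2.7]
gripper_width: 0.591
grasp_force: 32.1
```

```bash
python3 -m pendant '[[0.04,0,0,0.035,0],[0.04,0,0,0.035,0],[0.04,0,0,0.022,0],[0.04,0,0,0.007,0],[0.04,0,0,0,0]]'
python3 -m pendant '[[0.06,0,0,0,0],[0.06,0,0,0,0],[0.06,0,0,-0.003,0],[0.06,0,0,0,0],[0.04,0,0,0,0],[0.04,0,0,0,0],[0.04,0,0,0,0],[0.04,0,0,0,0]]' 30
```

```text
t: 5.2
eef_pos: [0.5882, -0.0591, 0.1724]
tool_rot: [-0.002, 0.001, 1.0, 0.0]
contact_force: [0.5, 0.5, -1.6]
gripper_width: 0.585
grasp_force: 40.8
t: 5.87
eef_pos: [0.5892, -0.0593, 0.1776]
tool_rot: [0.0, 0.001, 1.0, 0.0]
contact_force: [-2.0, 0.5, 8.7]
gripper_width: 0.586
grasp_force: 29.7
```

```bash
python3 -m pendant '[[0.04,0,0,-0.03,0],[0.04,0,0,-0.04,0],[0.04,0,0,-0.04,0],[0.04,0,0,-0.04,0],[0.04,0,0,-0.04,0],[0.04,0,0,0,0]]'
python3 -m pendant '[[0.04,0.0045,0.017,0,0],[0.04,0.009,0.034,0,0],[0.04,0.009,0.034,0,0],[0.04,0.009,0.034,0,0],[0.04,0.009,0.034,0,0],[0.04,0.009,0.034,0,0],[0.04,0.009,0.034,0,0],[0.04,0.009,0.034,0,0],[0.04,0.002,0.018,0,0],[0.04,0,0,0,0],[0.04,0,0,0,0],[0.04,0,0,0,0]]'
python3 - <<'E'
from spin import *
b=[bot.get_obs()["contact_force"]];o=look(2);f=[b[0],bot.get_obs()["contact_force"]];print(np.round(f,2),bot.get_obs()["eef_pos"].round(4))
a=o["top"][0][180:270,150:255];s=o["side"][0][170:275,190:300]
c=np.zeros((400,800,3),np.uint8);c[:340,:397]=np.clip(cv2.resize(a,(397,340))*1.5,0,255);c[:382,400:]=np.clip(cv2.resize(s,(400,382))*1.5,0,255)
cv2.imwrite("pics/c2.png",c)
E
```

```text
t: 6.37
eef_pos: [0.5912, -0.0601, 0.375]
tool_rot: [0.007, 0.001, 1.0, 0.0]
contact_force: [1.8, -0.5, -0.4]
gripper_width: 0.586
grasp_force: 31.6
t: 7.37
eef_pos: [0.5199, 0.2127, 0.3664]
tool_rot: [-0.0, 0.001, 1.0, -0.0]
contact_force: [1.0, -0.6, -1.3]
gripper_width: 0.578
grasp_force: 31.6
[[ 0.96 -0.6  -1.31]
 [-0.33  1.1  -0.74]] [0.5202 0.2124 0.3667]
```

View pics/c2.png

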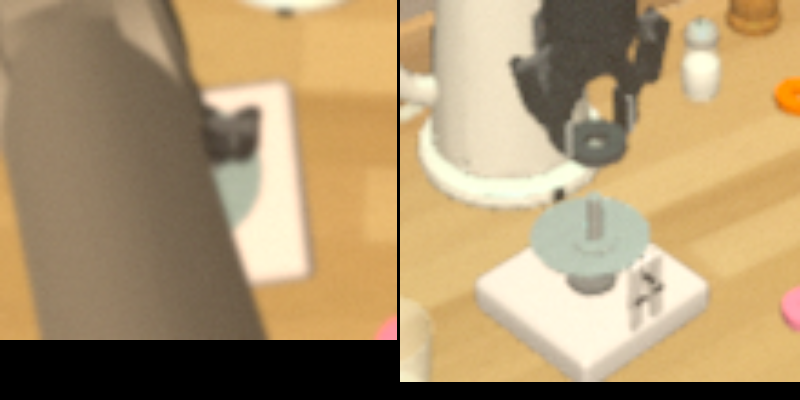

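Run:
```python
from h import *
s,_=bot.read_camera("side");g=s.astype(float).mean(2)
print(g[200:220,228:260].round().astype(int))
print(proj("side",[.5202,.2124,.201]),proj("side",[.5202,.2124,.189]),M["side"]["R"][0])
print(bot.get_obs()["eef_pos"])
```

```text
[[ 51  49  50  54  50  51  52  53  53  86 109 113 103 112 145 153 134 116
  116 118  90  45  46  44  68  89  73  99 118 117 119 113]
 [ 53  54  47  48  50  54  49  57  50  98 120 114 105 106 144 160 143 120
  117 120  90  51  43  48  64  87  73  95 119 119 115 118]
 [ 51  53  55  54  54  52  56  53  56 109 123 116 104  94 123 137 124 101
  104 117  93  54  43  48  64  89  75  99 117 118 117 118]
 [ 65  50  53  49  48  53  50  66 100 108 109  97  85  78  87  93  92  76
   81  88  79  52  46  46  68  99  92 103 119 119 115 118]
 [117  82  57  49  54  52  54  80 112  97  79  73  70  72  71  69  70  71
   68  72  70  65  59  44  67  99 106 114 115 119 117 114]
 [136 109  75  51  51  52  57  86 108  88  66  74  71  73  69  72  70  71
   72  74  66  69  71  59  67  99 117 118 120 120 119 119]
 [141 133  97  58  49  51  57  84 110  88  68  67  72  63  62  68  64  69
   68  72  68  70  66  68  76 103 118 119 119 118 117 117]
 [144 140 114  70  48  48  54  88 110  86  66  71  65  62  62  68  65  62
   62  69  68  71  71  69  95 114 119 117 115 118 118 116]
 [145 143 118  74  49  50  52  86 11
[... 989 characters left out ...]
5 118 120 115 119 119 117 120 122 122]
 [146 143 137 140 150 158 164 165 166 164 164 160 150 135 121 111  97 105
  108 114 116 118 118 117 116 118 118 119 119 123 125 127]
 [146 138 147 157 162 164 166 165 165 166 165 164 154 141 136 118 106 116
  120 120 117 117 119 119 119 121 124 125 125 128 125 125]
 [159 156 161 166 165 164 165 165 164 166 162 156 144 141 128 109 113 118
  117 119 116 116 121 120 121 125 125 127 127 128 128 128]
 [164 165 166 166 165 166 165 166 166 159 150 143 137 136 116 111 116 116
  117 118 119 119 125 125 125 126 127 127 125 126 126 127]]
[242.79158462 207.14053067] [242.89742789 210.26798514] [-0.5765757  -0.81673015  0.02263469]
[0.52018148 0.21260675 0.36666565]
```

```bash
python3 -m pendant '[[0.04,0,0.0023,0.02,0],[0.04,0,0,0.016,0],[0.04,0,0,0,0],[0.04,0,0,0.004,0],[0.04,0,0,0.004,0],[0.04,0,0,0.004,0],[0.04,0,0,0.004,0],[0.04,0,0,0.004,0],[0.04,0,0,0,0],[0.04,0,0,0,0],[0.04,0,0,0,0]]'
python3 - <<'E'
from spin import *
F=[]
for i in range(6): bot.read_camera("side") ;F.append(bot.get_obs()["contact_force"])
print(np.mean(F,0).round(2),bot.get_obs()["eef_pos"].round(4))
o=look(1);s=o["side"][0][195:265,205:285]
cv2.imwrite("pics/c3.png",np.clip(cv2.resize(s,(560,490))*1.5,0,255))
E
```

```text
t: 8.53
eef_pos: [0.5199, 0.2161, 0.3109]
tool_rot: [0.0, 0.001, 1.0, 0.0]
contact_force: [-0.2, 0.6, -1.3]
gripper_width: 0.582
grasp_force: 31.7
[ 0.07  0.27 -1.55] [0.5199 0.2161 0.3108][ WARN:0@2.355] global loadsave.cpp:1063 imwrite_ Unsupported depth image for selected encoder is fallbacked to CV_8U.
```

View pics/c3.png

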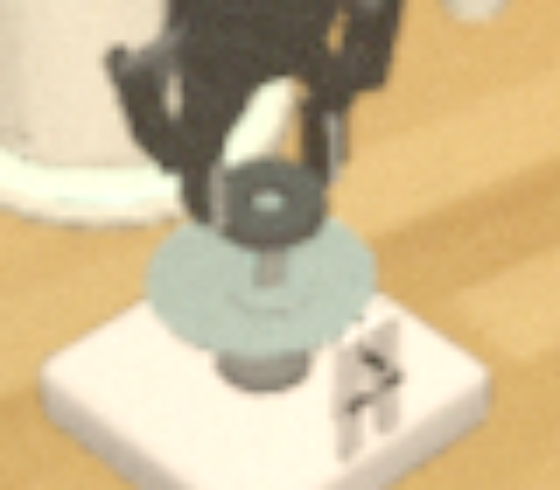

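```bash
python3 -m pendant '[[0.04,0,0,0.004,0],[0.04,0,0,0.004,0],[0.04,0,0,0.004,0],[0.04,0,0,0,0],[0.04,0,0,0,0],[0.04,0,0,0,0]]'
cat > st.py <<'E'
from spin import *
F=[]
for i in range(6): bot.read_camera("side") ;F.append(bot.get_obs()["contact_force"])
print(np.mean(F,0).round(2),bot.get_obs()["eef_pos"].round(4))
P=cloud("side",bot.read_camera("side")[1]);r=np.hypot(P[...,0]-.523,P[...,1]-.217)
k=(r<.05)&(r>.032)&(P[...,2]>.05)&(P[...,2]<.105)&(P[...,1]<.23);print("pan z",np.median(P[k][:,2]).round(4),k.sum())
E
python3 st.py
```

```text
t: 9.43
eef_pos: [0.5199, 0.2161, 0.2986]
tool_rot: [-0.0, 0.001, 1.0, -0.0]
contact_force: [-0.1, 0.7, -1.8]
gripper_width: 0.583
grasp_force: 31.7
[-0.01 -0.08 -1.23] [0.5199 0.2161 0.2988]
pan z 0.0927 112
```

```bash
python3 -m pendant '[[0.04,0,0,0.004,0],[0.04,0,0,0.004,0],[0.04,0,0,0.004,0],[0.04,0,0,0.004,0],[0.04,0,0,0.004,0],[0.04,0,0,0.004,0],[0.04,0,0,0.004,0],[0.04,0,0,0.003,0],[0.04,0,0,0.003,0],[0.04,0,0,0,0],[0.04,0,0,0,0]]'
python3 st.py
```

```text
t: 10.7
eef_pos: [0.5198, 0.216, 0.2646]
tool_rot: [-0.0, 0.001, 1.0, -0.0]
contact_force: [-0.4, 0.4, -0.7]
gripper_width: 0.584
grasp_force: 31.9
[-0.2  -0.1  -0.61] [0.5199 0.2161 0.2649]
pan z 0.0864 111
```

```bash
python3 -m pendant '[[0.04,0,0,0.003,0],[0.04,0,0,0,0],[0.056,0,0,0,0],[0.06,0,0,0,0],[0.066,0,0,0,0],[0.066,0,0,0,0],[0.066,0,0,0,0],[0.066,0,0,-0.01,0],[0.066,0,0,-0.03,0],[0.066,0,0,-0.04,0],[0.066,0,0,0,0],[0.066,0,0,0,0]]'
python3 st.py
python3 - <<'E'
from spin import *
o=look(2);s=o["side"][0][195:265,205:285]
cv2.imwrite("pics/c4.png",np.clip(cv2.resize(s,(560,490))*1.5,0,255).astype(np.uint8))
E
```

```text
t: 12.05
eef_pos: [0.5208, 0.2164, 0.3449]
tool_rot: [0.003, 0.001, 1.0, 0.002]
contact_force: [0.6, -0.2, -0.8]
gripper_width: 0.772
grasp_force: 0.0
[-0.12  0.36 -0.34] [0.5195 0.2159 0.3407]
pan z 0.0837 150
```

View pics/c4.png

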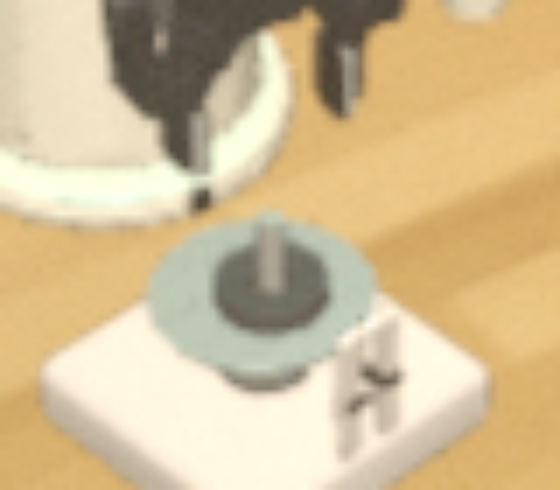

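```bash
python3 -m pendant '[[0.066,-0.002,-0.015,0,0],[0.066,-0.0055,-0.034,0,0],[0.066,-0.0055,-0.034,0,0],[0.066,-0.0055,-0.034,0,0],[0.066,-0.0055,-0.034,0,0],[0.066,-0.0055,-0.034,0,0],[0.066,-0.0055,-0.034,0,0],[0.066,-0.0055,-0.034,0,0],[0.066,-0.0055,-0.034,0,0],[0.066,-0.0055,-0.034,0,0],[0.066,-0.0055,-0.034,0,0],[0.066,-0.0055,-0.034,0,0]]'
python3 -m pendant '[[0.066,-0.002,-0.013,0.02,0],[0.066,0,0,0.04,0],[0.066,0,0,0.04,0],[0.066,0,0,0.03,0],[0.066,0,0,0.02,0],[0.066,0,0,0,0],[0.066,0,0,0,0],[0.066,0,0,0,0]]'
```

```text
t: 13.6
eef_pos: [0.5819, -0.1747, 0.3416]
tool_rot: [-0.0, 0.001, 1.0, 0.0]
contact_force: [-0.0, 0.8, -0.1]
gripper_width: 0.774
grasp_force: 0.0
t: 14.27
eef_pos: [0.5845, -0.1864, 0.193]
tool_rot: [0.001, 0.001, 1.0, -0.0]
contact_force: [0.0, -0.5, 1.6]
gripper_width: 0.77
grasp_force: 0.0
```

```bash
python3 -m pendant '[[0.066,0.0007,0,0.012,0],[0.066,0,0,0.005,0],[0.066,0,0,0,0],[0.066,0,0,0,0]]'
python3 -m pendant '[[0.04,0,0,0,0],[0.04,0,0,0,0],[0.04,0,0,0,0],[0.04,0,0,0,0],[0.04,0,0,0,0],[0.04,0,0,0,0]]' 30
python3 -m pendant '[[0.04,0,0,-0.03,0],[0.04,0,0,-0.04,0],[0.04,0,0,-0.04,0],[0.04,0,0,-0.04,0],[0.04,0,0,-0.04,0],[0.04,0,0,0,0]]'
python3 -m pendant '[[0.04,0.002,0.015,0,0],[0.04,0.0055,0.034,0,0],[0.04,0.0055,0.034,0,0],[0.04,0.0055,0.034,0,0],[0.04,0.0055,0.034,0,0],[0.04,0.0055,0.034,0,0],[0.04,0.0055,0.034,0,0],[0.04,0.0055,0.034,0,0],[0.04,0.0055,0.034,0,0],[0.04,0.0055,0.034,0,0],[0.04,0.0055,0.034,0,0],[0.04,0.0055,0.034,0,0]]'
python3 -m pendant '[[0.04,0.0015,0.013,0,0],[0.04,0,0,0,0],[0.04,0,0,0,0],[0.04,0,0,0,0]]'; python3 st.py
python3 - <<'E'
from spin import *
o=look(2)["side"][0];g=o.mean(2);print(g[205:214,232:256].round().astype(int));print(g[222:234,232:256].round().astype(int));print(bot.get_obs()["eef_pos"])
E
```

```text
t: 14.6
eef_pos: [0.583, -0.1859, 0.1747]
tool_rot: [-0.0, 0.001, 1.0, 0.0]
contact_force: [0.3, 0.2, 1.0]
gripper_width: 0.775
grasp_force: 0.0
t: 15.1
eef_pos: [0.5833, -0.1862, 0.1755]
tool_rot: [0.0, 0.001, 1.0, -0.0]
contact_force: [-1.7, 0.9, 5.8]
gripper_width: 0.591
grasp_force: 30.5
t: 15.6
eef_pos: [0.5852, -0.1873, 0.3733]
tool_rot: [0.007, 0.001, 1.0, -0.001]
contact_force: [1.5, -0.4, -0.8]
gripper_width: 0.587
grasp_force: 31.9
t: 16.6
eef_pos: [0.5204, 0.2045, 0.3645]
tool_rot: [0.0, 0.001, 1.0, 0.0]
contact_force: [0.4, -0.5, -0.8]
gripper_width: 0.589
grasp_force: 31.9
t: 16.93
eef_pos: [0.5199, 0.2146, 0.3645]
tool_rot: [-0.0, 0.002, 1.0, -0.001]
contact_force: [0.5, -0.9, -0.7]
gripper_width: 0.589
grasp_force: 31.9
[ 0.33 -0.12 -1.62] [0.5199 0.2152 0.3647]
pan z 0.0836 151
[[ 50  57  82 109  90  68  73  70  67  70  69  69  69  69  68  69  69  57
   51  63  98 110 112 119]
 [ 53  55  88 106  88  67  71  67  64  64  63  64  63  68  69  71  70  69
   57  58  96 116 118 117]
 [ 49  54  85 107  90  66  70  66  58  63  59  63  57  65  71  70  70  73
   65  68 104 117 1
[... 1162 characters left out ...]
108 116 114 112 121 127 126 125
  126 126 125 127 125 127]
 [126 124 128 128 126 127 126 126 125 110 100 108 107 107 118 126 129 128
  128 128 128 128 126 125]
 [125 125 124 124 126 125 126 126 117 100 102 108 106 101 100 109 123 128
  127 128 127 127 128 122]
 [123 125 125 126 126 120 112 102  89  85  98 110 106  91  73  83  97 110
  122 127 126 128 128 125]
 [126 126 126 125 116  99  85  77  71  80  98 108 106  91  69  70  74  82
  102 121 126 127 129 128]
 [126 126 126 120 101  74  74  72  72  77 100 108 106  87  72  70  70  73
   75 112 128 127 129 128]
 [124 126 128 110  85  73  73  70  71  76  98 109 108  87  69  74  71  74
   69  97 120 127 129 128]]
[0.51969926 0.21597798 0.36472398]
```

```bash
python3 -m pendant '[[0.04,0,0,0.02,0],[0.04,0,0,0.018,0],[0.04,0,0,0.008,0],[0.04,0,0,0,0],[0.04,0,0,0.004,0],[0.04,0,0,0.004,0],[0.04,0,0,0.004,0],[0.04,0,0,0.004,0],[0.04,0,0,0.004,0],[0.04,0,0,0,0],[0.04,0,0,0,0]]'
python3 st.py
```

```text
t: 18.4
eef_pos: [0.5196, 0.216, 0.2985]
tool_rot: [-0.0, 0.001, 1.0, -0.0]
contact_force: [-0.3, -0.2, -1.2]
gripper_width: 0.589
grasp_force: 31.9
[-0.22  0.33 -1.7 ] [0.5197 0.2161 0.2989]
pan z 0.0838 116
```

```bash
python3 -m pendant '[[0.04,0,0,0.004,0],[0.04,0,0,0.004,0],[0.04,0,0,0.004,0],[0.04,0,0,0.004,0],[0.04,0,0,0.004,0],[0.04,0,0,0.003,0],[0.04,0,0,0.003,0],[0.04,0,0,0.003,0],[0.04,0,0,0.002,0],[0.04,0,0,0,0],[0.04,0,0,0,0]]'
python3 st.py
```

```text
t: 19.67
eef_pos: [0.5197, 0.216, 0.2677]
tool_rot: [-0.0, 0.001, 1.0, -0.0]
contact_force: [-0.7, 0.2, -0.9]
gripper_width: 0.594
grasp_force: 31.9
[-0.25  0.13 -0.43] [0.5197 0.2161 0.2678]
pan z 0.0801 82
```

```bash
python3 -m pendant '[[0.04,0,0,0.002,0],[0.04,0,0,0.002,0],[0.04,0,0,0,0],[0.04,0,0,0,0]]'
python3 st.py
```

```text
t: 20.35
eef_pos: [0.5198, 0.2161, 0.2636]
tool_rot: [0.0, 0.001, 1.0, 0.0]
contact_force: [0.4, -0.6, 0.2]
gripper_width: 0.591
grasp_force: 32.0
[ 0.45 -0.14 -0.18] [0.5197 0.2161 0.2638]
pan z 0.076 86
```

```bash
python3 -m pendant '[[0.04,0,0,0.001,0],[0.056,0,0,0,0],[0.06,0,0,0,0],[0.066,0,0,0,0],[0.066,0,0,0,0],[0.066,0,0,0,0],[0.066,0,0,-0.01,0],[0.066,0,0,-0.03,0],[0.066,0,0,-0.04,0],[0.066,0,0,-0.02,0],[0.066,0,0,0,0],[0.066,0,0,0,0]]'
python3 st.py
python3 - <<'E'
from spin import *
o=look(4);p,P=o["side"];np.savez("pics/l2.npz",s=p,P=P)
print(bot.get_obs()["t"])
z=np.load("pics/l0.npz")["s"]
C=np.array([.5228,.2168])
k=(P[...,2]<.045)&(P[...,2]>.03)&(abs(P[...,0]-.52)<.07)&(abs(P[...,1]-.21)<.07)&(np.hypot(P[...,0]-C[0],P[...,1]-C[1])>.055);print("housing",np.median(P[k][:,2]))
r=np.hypot(P[...,0]-C[0],P[...,1]-C[1])
for lo,hi in((.034,.048),(.036,.045)):
    k=(r<hi)&(r>lo)&(P[...,2]>.05)&(P[...,2]<.095);print("pan",np.median(P[k][:,2]),P[k][:,2].mean(),k.sum())
s=p[220:260,225:270];s0=z[220:260,225:270]
c=np.hstack([cv2.resize(s0,(400,356),interpolation=2),cv2.resize(s,(400,356),interpolation=2)])
cv2.imwrite("pics/c5.png",np.clip(c*1.5,0,255).astype(np.uint8))
E
```

```text
t: 21.7
eef_pos: [0.52, 0.2162, 0.3647]
tool_rot: [0.002, 0.001, 1.0, 0.001]
contact_force: [-0.5, 0.6, -0.4]
gripper_width: 0.772
grasp_force: 0.0
[-0.09  0.04  0.02] [0.5193 0.216  0.3616]
pan z 0.0753 102
22.45
housing 0.04085744661652782
pan 0.07432615849601053 0.07428026534065613 175
pan 0.07433194259657645 0.07432906328370249 109
```

View pics/c5.png

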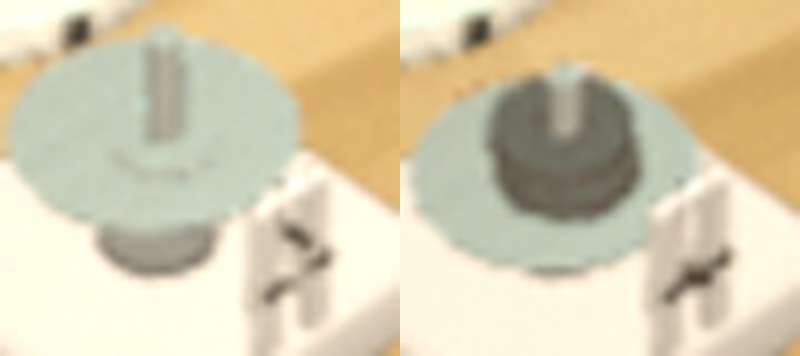

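Both rings are threaded and flat, and the pointer at about crop (700,275) is very near the tick. I'll move the arm aside and measure the sink precisely with both cameras' depth.

```bash
python3 -m pendant '[[0.066,-0.001,-0.015,0,0],[0.066,0.0045,-0.034,0,0],[0.066,0.0045,-0.034,0,0],[0.066,0.0045,-0.034,0,0],[0.066,0.0045,-0.034,0,0],[0.066,0.0045,-0.034,0,0],[0.066,0.0045,-0.034,0,0],[0.066,0.0045,-0.034,0,0],[0.066,0.0045,-0.034,0,0],[0.066,0.0045,-0.034,0,0],[0.066,0.0045,-0.034,0,0],[0.066,0.0045,-0.034,0,0]]'
cat > sink.py <<'E'
from spin import *
o=look(6);C=np.array([.5228,.2168]);a=np.radians(10)
for n in o:
    p,P=o[n];D=P[...,:2]-C;x=D[...,0]*np.cos(a)+D[...,1]*np.sin(a);y=-D[...,0]*np.sin(a)+D[...,1]*np.cos(a);r=np.hypot(x,y);z=P[...,2]
    def plane(k,name):
        A=np.c_[x[k],y[k],np.ones(k.sum())];w=np.ones(k.sum(),bool)
        for _ in range(4):
            c=np.linalg.lstsq(A[w],z[k][w],rcond=None)[0];e=z[k]-A@c;w=abs(e)<.003
        print(n,name,"z0 %.2f mm slopes %.3f %.3f sd %.2f n %d"%(c[2]*1e3,c[0],c[1],e[w].std()*1e3,w.sum()));return c[2]
    t=plane((abs(x)<.16)&(abs(y)<.16)&(np.maximum(abs(x),abs(y))>.085)&(abs(z)<.006),"table")
    h=plane((abs(x)<.068)&(abs(y)<.068)&(r>.056)&(z>.032)&(z<.047),"housing")
    q=plane((r<.047)&(r>.030)&(z>.06)&(z<.1),"pan")
    print("   sink from housing %.2f, table %.2f"%(57-(q-h)*1e3,97-(q-t)*1e3))
ob=bot.get_obs();print(ob["t"],ob["eef_pos"].round(4))
if 1:
    b=cv2.resize(o["side"][0][238:260,245:267],(400,400),interpolation=2);c=cv2.resize(o["top"][0][195:262,170:237],(400,400),interpolation=2)
    cv2.imwrite("pics/c6.png",np.clip(np.hstack([b,c])*1.5,0,255).astype(np.uint8))
E
python3 sink.py
```

```text
t: 23.45
eef_pos: [0.4701, -0.1745, 0.363]
tool_rot: [0.0, 0.001, 1.0, 0.0]
contact_force: [0.9, -0.3, 0.3]
gripper_width: 0.775
grasp_force: 0.0
top table z0 -1.61 mm slopes -0.000 -0.000 sd 1.26 n 8157
top housing z0 38.43 mm slopes -0.002 -0.001 sd 1.24 n 950
top pan z0 71.44 mm slopes 0.002 -0.004 sd 1.18 n 532
   sink from housing 23.98, table 23.94
side table z0 1.25 mm slopes -0.000 -0.001 sd 1.21 n 3930
side housing z0 41.19 mm slopes 0.002 -0.003 sd 1.19 n 375
side pan z0 74.14 mm slopes -0.003 -0.006 sd 1.13 n 206
   sink from housing 24.05, table 24.11
24.05 [ 0.4708 -0.1721  0.3627]
```

View pics/c6.png

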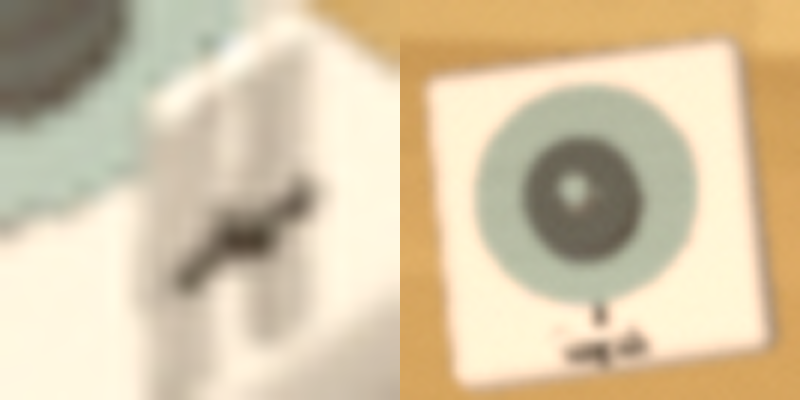

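```bash
sed -e 's/^o=look(6)/o={n:(cv2.imread(f"pics\/{n}0.png"),cloud(n,np.load(f"pics\/{n}0.npy"))) for n in("top","side")}/' -e 's/^if 1/if 0/' -e 's/z>.06)/z>.08)/' sink.py > sink0.py; python3 sink0.py; sed -e 's/^if 1/if 0/' -e 's/look(6)/look(10)/' sink.py > sink2.py; python3 sink2.py | grep -E "sink|^[0-9]"
```

```text
top table z0 -1.50 mm slopes -0.000 0.000 sd 1.61 n 5632
top housing z0 38.44 mm slopes -0.001 0.001 sd 1.59 n 624
top pan z0 89.55 mm slopes -0.004 0.001 sd 1.57 n 399
   sink from housing 5.88, table 5.94
side table z0 1.16 mm slopes 0.000 -0.002 sd 1.62 n 2797
side housing z0 40.70 mm slopes -0.003 -0.004 sd 1.58 n 288
side pan z0 92.29 mm slopes -0.002 -0.000 sd 1.58 n 210
   sink from housing 5.41, table 5.87
24.05 [ 0.4708 -0.1721  0.3627]
   sink from housing 23.85, table 23.88
   sink from housing 23.86, table 23.89
25.05 [ 0.4706 -0.1729  0.3627]
```

```bash
sed -e 's/^if 1/if 0/' -e 's/look(6)/look(25)/' sink.py > sink2.py; python3 sink2.py
```

```text
top table z0 -1.61 mm slopes 0.000 -0.000 sd 0.75 n 8390
top housing z0 38.36 mm slopes 0.001 0.000 sd 0.72 n 983
top pan z0 71.50 mm slopes -0.001 0.000 sd 0.68 n 547
   sink from housing 23.86, table 23.89
side table z0 1.26 mm slopes -0.000 -0.001 sd 0.71 n 4016
side housing z0 41.14 mm slopes 0.002 -0.000 sd 0.78 n 387
side pan z0 74.29 mm slopes 0.000 -0.002 sd 0.67 n 203
   sink from housing 23.85, table 23.97
27.55 [ 0.4706 -0.1729  0.3627]
```

```bash
python3 -c "
from station import bot
print(bot.hand_in())"
```

```text
the job is handed in; nothing more can be done
None
```

I handed the job in with two rings threaded flat on the spindle and the other two untouched on the worktop; the pan measures about 23.9 mm sunk, 0.1 mm short of the 24 mm tick, so I counted it as reached within the 0.5 mm grace, and no verdict came back.

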